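# Lock the goldsmith's dividing table

## Robot

A 6-joint arm with a two-finger parallel gripper is mounted at the origin on the work surface. World frame = base frame: x ahead of the robot, y to its left, z up, the work surface at z = 0. Lengths are in m, angles in degrees, forces in N, time in s.
With the tool pointing down it reaches from about 0.35 to 0.875 m from the base axis. Payload 4.2 kg.
Tool frame: the origin (TCP) lies at the very end of the fingers, on their centre line; the grasp point (between the pads) lies 19 mm behind it; z points along the fingers, y is the line along which they close (so a half turn about z gives the same grasp; the last joint's range is limited). The gripper opens to 87 mm and grips with 3 to 60 N. Pads are 19 mm wide; open, the fingers measure 117 mm over their backs; the gripper's body (75 mm by 190 mm) begins 51 mm behind the grasp point.
Start: joints at [-50.214, 22.042, 0.453, 0, -68.411, -14.817], TCP at [0.264, -0.567, 0.223] pointing down, gripper open.
Joint ranges: [-179.83, 179.83], [-69.29, 118.12], [-61.27, 80.66], [-181.25, 117.63], [-171.15, -9.14], [-177.46, 177.46]. Speed limits (degrees/s): [159.86, 159.86, 180, 180, 180, 180].

## Interface

Orientations are given as a 3x3 rotation matrix whose columns are the frame's x, y, z axes.
In Python, from station import sense, optics, r gives the robot as it stands. The module is installed in compiled form; this text tells all that it offers.
- The arm moves only by the shell command python3 -m pendant 'ROWS' [OPENING]. ROWS is JSON, a list that holds one entry, the list of rows, each a list of 4 numbers: the shift along the tool's x, y, z normalised to -1 to 1, where 1 is 100 mm, then the turn about the tool's z normalised to -1 to 1, where 1 is 2 rad. A call has 1 to 8 rows; each row is the pose to reach, as a shift and turn from the pose commanded when the call began, along the tool's axes at that moment; what a row does not reach only later rows make up. A row lasts 1/10 s, in which the tool goes at most 50 mm and 8.59 degrees, less where a joint would pass 70% of its speed; a pose out of reach is approached as far as the arm can. A call with a number of a shift or a turn outside -1 to 1 is refused whole. A call with a gripper value outside its range is refused whole. OPENING is the closure, from 0 (fully open) to 1 (shut), set as the call begins (- or left out, the last holds). The fingers move at their own pace and stop on an object; the grip force is fixed at half the most. Time passes only in rows, so rows that repeat a pose let the fingers close. It gives the time, the measured TCP pose, the force, the opening and the grip force at its end, in the units of the state.
- sense(): the state, without advancing time (a new reading comes with each control period).
- optics.capture(name): name is "scene" or "top" or "wrist"; returns the picture (480x640x3 uint8, red, green, blue); there is no depth.
- optics.get_calibration(name): a dict with "camera_matrix" (3x3 intrinsics, pixels), "camera_from_world" (4x4, takes a point from world to camera coordinates). Camera axes: x right, y down, z forward; pixel columns grow to the right and rows downward; lengths in m; the calibration is good to about 2 mm. A picture is of the moment at which its call begins: read the wrist's pose just before it. get_calibration takes no time and is no camera call; for the wrist camera it gives the pose at the moment of the call.
- r.finish_job(): hands the job in; it is judged then, once.
The state is a dict: "time_s": time; "joints": joint angles; "joint_velocities": joint speeds; "effort": joint torques, N m; "tcp_pos": TCP position; "ee_rot": TCP orientation; "wrist_force": force on the tool from outside, world axes, zero at the start; "moment": the same for the moment, N m; "gripper_width": opening from 0.0 (shut) to 1.0 (fully open); "gripper_force": force on a finger pad.
Only numpy, scipy, OpenCV 4.12 (cv2) and the standard library are available. Lean on these libraries where they do the work, as an engineer would, in place of code of your own. Each camera call takes 0.05 s, during which the arm holds its last target. There are 200 camera calls.

## Task

Lock the dividing table on the goldsmith's bench: push the upright stud round with a fingertip to turn the index plate until the slot in its rim faces the lock bar, then push the bar's tab so that the bar goes through the slot, fully home with the tab up against the guide block. Only push, gently: grip and lift nothing, and leave the other things on the bench where they stand.

Things in the scene. Friction and masses are not known exactly. Their poses are not given: they have to be found in the camera images.
- fixture: the dividing table, bolted to the bench: a grey cast base with an upright spindle. Origin: on the spindle axis at the bench surface; z up. The lock bar lies along its x axis, on the -x side, and is pushed towards +x, to the spindle. The base is 16 mm high, x = -120 to +70 mm, 65 mm to either side in y; a drag screw sticks out 68 mm to +y, 33 mm above the bench
- plate_centre (a point): centre of the index plate's top face, 54 mm above the bench: a level steel disc 120 mm across and 12 mm thick on the spindle, with one radial slot cut in from its rim, 16 mm wide and 26 mm deep. On its middle stands a chuck 48 mm across with a brass ring in it, up to 87 mm above the bench
- index_plate (a joint): turn of the index plate (rad), counter-clockwise seen from above is positive; at 0, and at every full turn (6.283), the slot faces the lock bar. It starts at least 0.7 rad from there. It turns without end both ways, drags evenly (about 0.12 N m) and stays where it is left
- stud (a point): the turning stud, half-way up (71 mm above the bench): an upright steel pin 12 mm across on the index plate, 46 mm from the spindle axis, diametrically opposite the slot, from 54 to 88 mm above the bench
- slot_mouth (a point): middle of the slot's mouth at the plate's rim, 60 mm from the spindle axis, 48 mm above the bench; turns with the plate
- slot_goal (a point): fixed point where the slot's mouth must come to face the lock bar: on the bar's line, 60 mm from the spindle axis, 48 mm above the bench
- guide (a point): centre of the top of the guide block, 60 mm above the bench (its two screw heads reach 61.5 mm): a fixed steel block that the lock bar slides through, 28 mm long along the bar (70 to 98 mm from the spindle axis) and 36 mm wide
- lock_bar (a joint): travel of the lock bar towards the spindle (m): 0 withdrawn, 0.028 home, its tab against the guide block. It starts at 0 to 0.002, slides stiffly (about 2 N) and stays where left. Steel, 12 x 8 mm, middle 49 mm above the bench; the tapered nose (6 mm wide at the tip) is 5 mm short of the rim at 0. The rim stops it unless the slot is within about 4 mm of its place; the taper then centres the plate
- bar_tab (a point): centre of the outer face, the one to push, of the bar's thumb tab, about 64 mm above the bench: an upright steel plate across the tail end of the bar, 24 mm wide, 6 mm thick, from 45 to 83 mm above the bench; 132 mm from the spindle axis when withdrawn; nothing stands behind it
- loupe: loose eye loupe, a black cylinder 26 mm across and 26 mm tall, standing beside the dividing table; a bystander; origin at the middle of its underside
- dapping_block: loose brass cube of 45 mm with round hollows, standing beside the dividing table; a bystander; origin at the middle of its underside
- ring_clamp: loose wooden ring clamp, a stick 130 x 27 x 21 mm lying along its own x on the side of the dividing table away from the lock bar; a bystander; origin at the middle of its underside
- squeeze_bottle: loose plastic squeeze bottle 54 mm across and 130 mm tall, towards the left edge of the bench; a bystander; origin at the middle of its underside
- glass_dish: loose open glass dish 100 mm across and 45 mm tall, towards the left edge of the bench; a bystander; origin at the middle of its underside
- hammer: loose small hammer 220 mm long, lying along its own x towards the right edge of the bench; a bystander; origin at the middle of its underside
- flux_jar: loose white jar with a steel lid, 52 mm across and 60 mm tall, towards the right edge of the bench; a bystander; origin at the middle of its underside

How it is judged:
By the outcome, as a careful person would: the job done as asked, in the order asked, and still so for the second after the job is handed in, with the robot touching nothing.
It also fails if it takes over 64 s, if anything falls off the work surface, if the arm or the gripper's body presses on something with over 40 N, if the wrist force passes 120 N, or if a joint passes its speed limit or range.

## Working session

There is one attempt and no reset: what is moved stays moved. The work goes in short steps, Python scripts to look and compute and a shell command to move; the robot and the scene stay as the last step left them, time stands still between calls to the robot, and variables do not carry over. Pictures are saved under pics/ and viewed, at most 10 in all, crops included, and the job is handed in when it is done.

```bash
mkdir -p pics
python3 - <<'E'
from station import sense, optics, r
import cv2
s=sense(); print(s['time_s'],s['tcp_pos'],s['ee_rot'],s['gripper_width'])
for n in('scene','top'):
    cv2.imwrite(f'pics/{n}0.png',optics.capture(n)[:,:,::-1])
    c=optics.get_calibration(n);print(c)
E
```

```text
0.0 [ 0.26357862 -0.56601964  0.22144708] [[-9.06608645e-01 -4.21971181e-01 -1.04309244e-03]
 [-4.21972453e-01  9.06606539e-01  1.95777344e-03]
 [ 1.19550455e-04  2.21509060e-03 -9.99997540e-01]] 1.0028374378348421
{'camera_matrix': array([[488.20596002,   0.        , 317.28617503],
       [  0.        , 488.20596002, 245.04406608],
       [  0.        ,   0.        ,   1.        ]]), 'camera_from_world': array([[-0.78121548,  0.62406961, -0.01547531,  0.428067  ],
       [ 0.52148787,  0.63877491, -0.56570047, -0.25590454],
       [-0.34315123, -0.45000415, -0.82446558,  1.26160735],
       [ 0.        ,  0.        ,  0.        ,  1.        ]])}
{'camera_matrix': array([[463.30631326,   0.        , 315.13779568],
       [  0.        , 463.30631326, 248.11132047],
       [  0.        ,   0.        ,   1.        ]]), 'camera_from_world': array([[-0.02170523, -0.99975696,  0.00386128,  0.00911443],
       [-0.99754373,  0.02139958, -0.06669754,  0.57448699],
       [ 0.0665987 , -0.00529948, -0.99776577,  1.10717614],
       [ 0.        ,  0.        ,  0.        ,  1.        ]])}
```

View pics/top0.png

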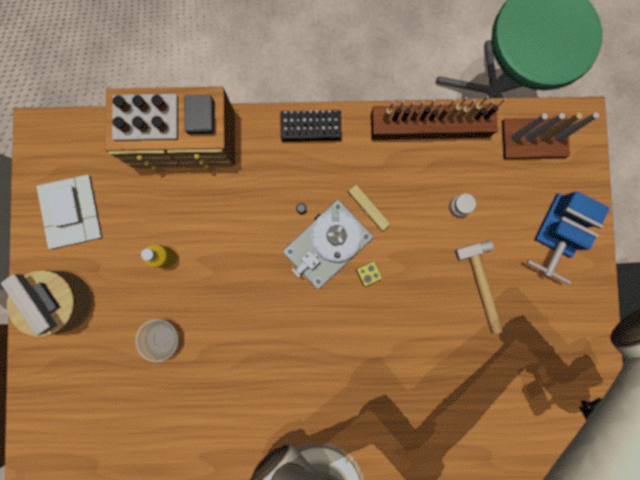

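View pics/scene0.png

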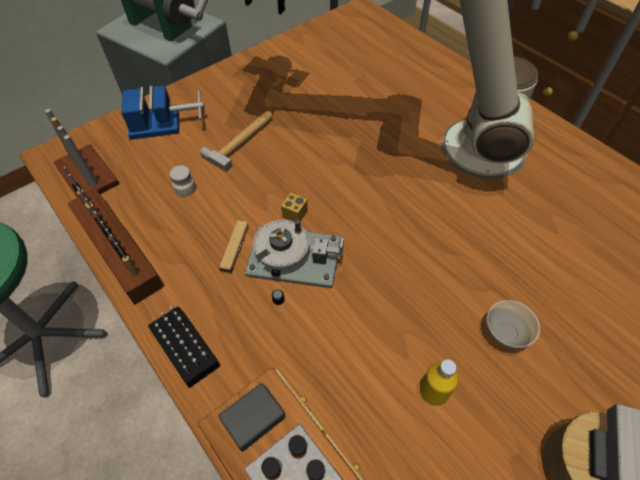

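The dividing table sits near top (328,243) and scene (295,255). The tab is towards the robot-left corner, at about top (302,266). I'll enlarge both.

Run:
```python
import cv2,numpy as np
a=cv2.imread('pics/top0.png')[180:300,270:400]
b=cv2.imread('pics/scene0.png')[190:310,220:350]
f=lambda i:cv2.resize(i,None,fx=6,fy=6,interpolation=cv2.INTER_CUBIC)[:600]
for n,i in(('a',a),('b',b)):
    i=cv2.resize(i,(780,720),interpolation=cv2.INTER_CUBIC)
    cv2.imwrite(f'pics/c_{n}.png',i[60:660])
```

```text
(no output)
```

View pics/c_a.png

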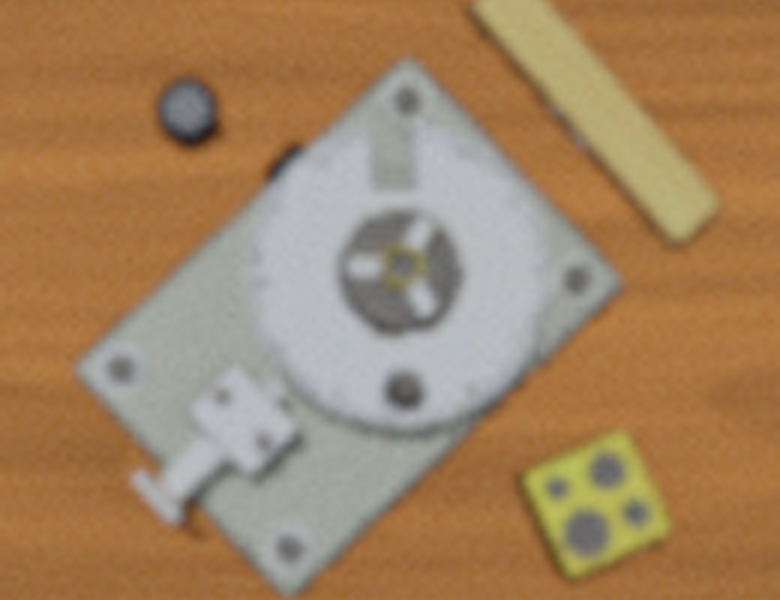

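View pics/c_b.png

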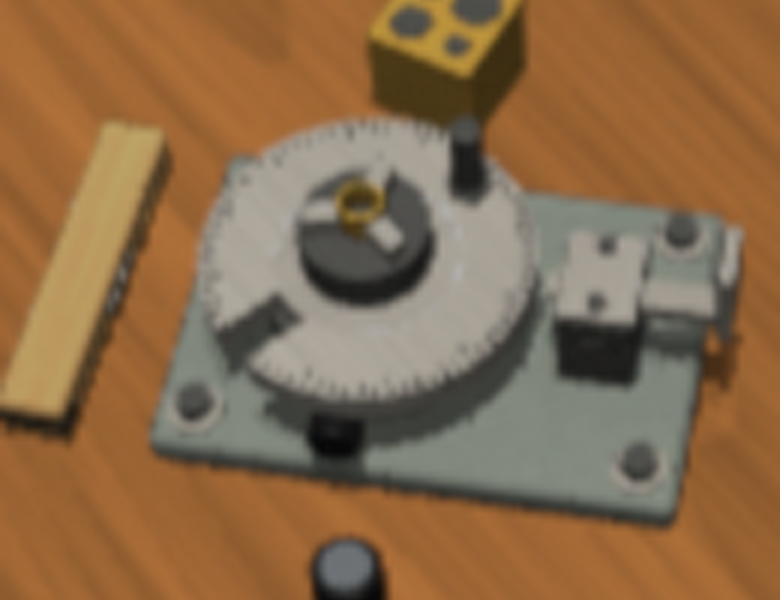

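Crop a: the base corners are (408,58), (622,285), (78,370) and (288,597). The stud top is (404,387), the slot points up near (395,130), and the tab top is (160,497). Crop b: the corners are (155,450), (672,520), (725,215) and (238,158), with the stud top at (466,128). Next I'll fit the pose from these.

```bash
cat > h.py <<'E'
import numpy as np
from station import sense, optics, r
from scipy.optimize import least_squares
def proj(n,P,cal=None):
    c=cal or optics.get_calibration(n); P=np.atleast_2d(P)
    T=c['camera_from_world']; q=(P@T[:3,:3].T+T[:3,3])@c['camera_matrix'].T
    return q[:,:2]/q[:,2:]
def W(f,p):  # fixture->world
    c,s=np.cos(f[2]),np.sin(f[2]); p=np.atleast_2d(p)
    return np.c_[f[0]+c*p[:,0]-s*p[:,1], f[1]+s*p[:,0]+c*p[:,1], p[:,2]]
E
python3 - <<'E'
from h import *
o={'top':(270,190),'scene':(220,200)}
full=lambda n,p:np.array(p)/6+o[n]
L=np.array([[.07,.065,.016],[.07,-.065,.016],[-.12,.065,.016],[-.12,-.065,.016],[-.129,0,.083],[-.084,0,.060]])
M={'top':[(408,58),(622,285),(78,370),(288,597),(160,497),(246,420)],
   'scene':[(155,450),(238,158),(672,520),(725,215),(733,235),(602,278)]}
st={'top':(404,387),'scene':(466,128)}
sets={'both':['top','scene'],'top':['top'],'scene':['scene']}
for k,v in sets.items():
    g=lambda f:np.concatenate([(proj(n,W(f,L))-full(n,M[n])).ravel() for n in v])
    s=least_squares(g,[.55,-.04,-.8]);print(k,s.x,np.degrees(s.x[2]),s.fun.reshape(-1,2).round(1).tolist())
    f=s.x
    h=lambda a:np.concatenate([(proj(n,W(f,[.046*np.cos(a[0]),.046*np.sin(a[0]),.088]))-full(n,st[n])).ravel() for n in v])
    s=min((least_squares(h,[a]) for a in (-2,0,2)),key=lambda z:z.cost);print(' stud angle',s.x,s.fun.round(1),W(f,[.046*np.cos(s.x[0]),.046*np.sin(s.x[0]),.088]))
E
```

```text
both [ 0.60158556 -0.05270881 -0.83157069] -47.645491098046705 [[-0.6, -1.6], [0.5, -1.3], [-1.9, -0.4], [-0.1, 0.6], [-0.9, -0.0], [-0.9, -0.3], [-1.2, -1.9], [-1.4, -1.7], [1.2, -2.0], [0.5, -1.3], [0.2, 2.3], [0.4, -1.1]]
 stud angle [3.9860723] [ 0.  -0.6  0.2 -0.2] [[ 0.55558939 -0.05330261  0.088     ]]
top [ 0.60009686 -0.05451714 -0.83878164] -48.058648098480525 [[0.4, -1.0], [1.3, -0.4], [-1.2, -0.2], [0.3, 1.1], [-0.4, 0.3], [-0.3, 0.1]]
 stud angle [3.95176219] [-0.   0.1] [[ 0.55411569 -0.05320116  0.088     ]]
scene [ 0.6032076  -0.05065721 -0.82441601] -47.235557892416956 [[-1.2, -0.6], [-1.7, -0.6], [1.6, -1.2], [0.4, -0.7], [0.3, 3.0], [0.5, -0.3]]
 stud angle [4.01642966] [-0.3  0.3] [[ 0.55726606 -0.0529756   0.088     ]]
```

```bash
python3 -m pendant '[[[-0.33,0.25,0,0],[-0.67,0.51,0,0],[-1,0.765,0,0],[-1,0.765,0,0]]]' 1
for i in 1 2 3; do python3 -m pendant '[[[-0.33,0.25,0,0],[-0.67,0.51,0,0],[-1,0.765,0,0]]]' >/dev/null; done
python3 -m pendant '[[[-0.33,0.25,0,0],[-0.67,0.51,0,0],[-1,0.765,0.1,0.07],[-1,0.765,0.2,0.14],[-1,0.765,0.3,0.218],[-1,0.765,0.5,0.218],[-1,0.765,0.5,0.218]]]'
python3 - <<'E'
from h import *
import cv2
s=sense();print(s['time_s'],s['joints'])
i=optics.capture('wrist');cv2.imwrite('pics/w1.png',i[:,:,::-1])
f=[.6015,-.0525,-.8316]
print(proj('wrist',W(f,[[0,0,.087],[.046*np.cos(3.97),.046*np.sin(3.97),.088],[-.084,0,.06],[-.129,0,.083]])))
E
```

```text
time_s: 0.5
tcp_pos: [0.3235, -0.4515, 0.2225]
ee_rot: [[-0.905, -0.426, 0.0], [-0.426, 0.905, 0.001], [-0.001, 0.001, -1.0]]
wrist_force: [-1.0, -0.8, 0.3]
gripper_width: 0.724
gripper_force: 0.0
time_s: 2.1
tcp_pos: [0.5537, -0.0091, 0.1695]
ee_rot: [[-1.0, 0.001, -0.007], [0.001, 1.0, -0.001], [0.007, -0.001, -1.0]]
wrist_force: [-0.6, -0.2, 0.1]
gripper_width: 0.007
gripper_force: 0.0
2.1 [ 1.57907463e+01  1.79193804e+01 -1.38325870e+01 -6.97953940e-02
 -5.86328804e+01 -1.05798624e+02]
[[263.53457644 315.01044739]
 [260.88315343 255.57887564]
 [346.39974911 232.22264619]
 [397.95018545 196.34144448]]
```

View pics/w1.png

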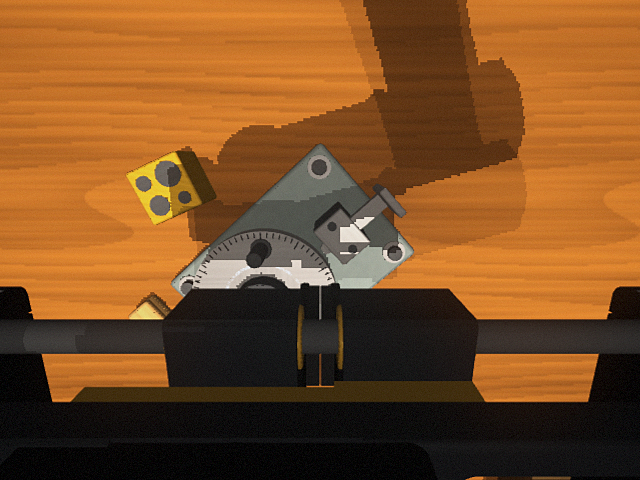

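The wrist view shows the stud top near (262,246) and the stud base at (254,262). Base corners are (320,144), (412,252) and (172,288). The guide is at (345,233) and the tab at (395,195). I'll check these against the fit with the arm at rest, using an enlarged crop.

```bash
python3 -m pendant '[[[0,0,0,0],[0,0,0,0]]]' | head -2
python3 - <<'E'
from h import *
import cv2,json
c=optics.get_calibration('wrist');i=optics.capture('wrist')[:,:,::-1]
print(sense()['tcp_pos'])
json.dump({k:v.tolist() for k,v in c.items()},open('w2.json','w'))
cv2.imwrite('pics/w2.png',cv2.resize(i[120:300,160:420],None,fx=3,fy=3,interpolation=cv2.INTER_CUBIC))
f=[.6015,-.0525,-.8316]
print(proj('wrist',W(f,[[-.12,-.065,.016],[-.12,.065,.016],[.07,-.065,.016],[.046*np.cos(3.97),.046*np.sin(3.97),.088],[.046*np.cos(3.97),.046*np.sin(3.97),.054]]),c)*3-[480,360])
E
```

```text
time_s: 2.35
tcp_pos: [0.5563, -0.0089, 0.1736]
[ 0.55620959 -0.00884331  0.17357298]
[[489.21056695  40.04288892]
 [777.75450336 372.38318686]
 [ 36.10344527 472.39376911]
 [301.97206608 395.93407569]
 [321.820834   360.91932572]]
```

View pics/w2.png

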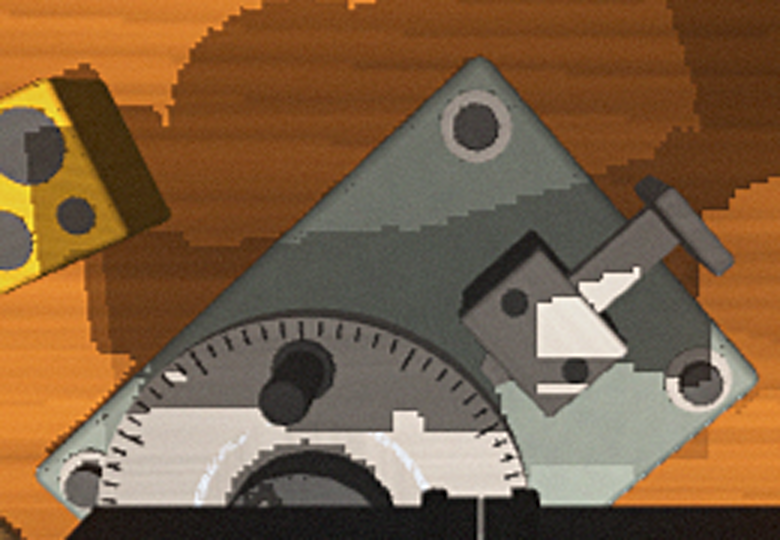

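Run:
```python
from h import *
import json
cw={k:np.array(v) for k,v in json.load(open('w2.json')).items()}
o={'top':(270,190),'scene':(220,200),'w':(160,120)};k={'top':6,'scene':6,'w':3}
cal={'top':optics.get_calibration('top'),'scene':optics.get_calibration('scene'),'w':cw}
C=[[.07,.065,.016],[.07,-.065,.016],[-.12,.065,.016],[-.12,-.065,.016],[-.084,0,.0615]]
M={'top':(C,[(408,58),(622,285),(78,370),(288,597),(246,420)]),
   'scene':(C,[(155,450),(238,158),(672,520),(725,215),(602,278)]),
   'w':([C[3],C[2],C[1],C[4]],[(478,57),(757,377),(37,475),(545,336)])}
st={'top':(404,387),'scene':(466,128),'w':(283,402)}
for v in (['w'],['top','scene','w']):
    full=lambda n,p:np.array(p)/k[n]+o[n]
    res=lambda f:np.concatenate([(proj(n,W(f,M[n][0]),cal[n])-full(n,M[n][1])).ravel() for n in v])
    s=least_squares(res,[.6,-.05,-.83]);f=s.x;print(v,f,s.fun.reshape(-1,2).round(1).tolist())
    h=lambda a:np.concatenate([(proj(n,W(f,[.046*np.cos(a[0]),.046*np.sin(a[0]),.088]),cal[n])-full(n,st[n])).ravel() for n in v])
    s=least_squares(h,[3.97]);a=s.x[0];print(a,s.fun.round(1),W(f,[.046*np.cos(a),.046*np.sin(a),.088]))
```

```text
['w'] [ 0.60409374 -0.05559222 -0.83096277] [[-0.0, -2.5], [3.3, 1.1], [-3.3, 1.8], [-0.0, 0.5]]
4.001558568651565 [0.  1.5] [[ 0.55811309 -0.05692617  0.088     ]]
['top', 'scene', 'w'] [ 0.60348064 -0.0546962  -0.83141828] [[0.2, -2.4], [1.3, -2.0], [-1.1, -1.2], [0.7, -0.2], [-0.1, -1.2], [-2.5, -2.0], [-2.5, -1.8], [-0.1, -2.1], [-0.7, -1.4], [-0.9, -1.7], [1.1, -3.2], [4.3, 0.5], [-2.4, 1.2], [1.2, -0.2]]
4.008062344356714 [ 1.3 -1.4 -1.4 -0.6  0.9  0.7] [[ 0.55750889 -0.05630823  0.088     ]]
```

The fixture is at (0.603, -0.0545) with yaw -47.6°. The stud is at index of about -2.28 rad, so the short way is +130° counter-clockwise. I'll lower the shut fingertip beside the stud, on its +y side and above the guide, then make contact.

```bash
python3 -m pendant '[[[0,-0.06,0.3,-0.0166],[0,-0.12,0.6,-0.0166],[0,-0.13,0.8,-0.0166],[0,-0.13,0.95,-0.0166],[0,-0.13,1,-0.0166],[0,-0.13,1,-0.0166]]]'
python3 -m pendant '[[[0,0,0.05,0],[0,-0.03,0.06,0],[0,-0.06,0.06,0],[0,-0.08,0.06,0],[0,-0.1,0.06,0],[0,-0.12,0.06,0],[0,-0.13,0.06,0],[0,-0.13,0.06,0]]]'
```

```text
time_s: 3.0
tcp_pos: [0.5557, -0.0218, 0.0725]
ee_rot: [[-0.999, -0.033, -0.0], [-0.033, 0.999, -0.0], [0.0, -0.0, -1.0]]
wrist_force: [0.6, -0.4, 0.2]
gripper_width: 0.007
gripper_force: 0.0
time_s: 3.8
tcp_pos: [0.5561, -0.0349, 0.0666]
ee_rot: [[-0.999, -0.033, 0.0], [-0.033, 0.999, -0.0], [-0.0, -0.0, -1.0]]
wrist_force: [0.3, 0.1, 0.2]
gripper_width: 0.009
gripper_force: 0.0
```

```bash
python3 -m pendant '[[[0.010,-0.024,0,-0.026],[0.019,-0.049,0,-0.052],[0.027,-0.075,0,-0.079],[0.034,-0.100,0,-0.105],[0.039,-0.126,0,-0.131],[0.042,-0.152,0,-0.157],[0.045,-0.179,0,-0.183],[0.046,-0.205,0,-0.209]]]'
python3 - <<'E'
from h import *
import cv2
c=optics.get_calibration('wrist');i=optics.capture('wrist')[:,:,::-1]
s=sense();print(s['tcp_pos'],s['wrist_force'])
cv2.imwrite('pics/w3.png',i)
E
```

```text
time_s: 4.6
tcp_pos: [0.552, -0.0548, 0.0665]
ee_rot: [[-0.899, -0.438, -0.0], [-0.438, 0.899, 0.001], [-0.0, 0.001, -1.0]]
wrist_force: [-0.8, 3.4, 0.3]
gripper_width: 0.006
gripper_force: 1.3
[ 0.55207078 -0.0551563   0.06652135] [-0.48951461  1.06648981 -0.53947399]
```

View pics/w3.png

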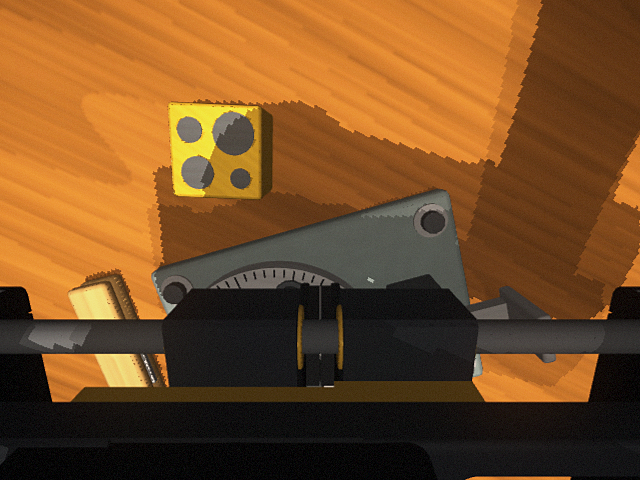

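Contact is made, with 3.4 N against the push, so the stud is turning. In the picture its edge shows by the shut fingers at about (290,285). I'll carry on round.

```bash
python3 -m pendant '[[[0.010,-0.024,0,-0.026],[0.019,-0.049,0,-0.052],[0.027,-0.075,0,-0.079],[0.034,-0.100,0,-0.105],[0.039,-0.126,0,-0.131],[0.042,-0.152,0,-0.157],[0.045,-0.179,0,-0.183],[0.046,-0.205,0,-0.209]]]'
python3 -m pendant '[[[0.010,-0.024,0,-0.026],[0.019,-0.049,0,-0.052],[0.027,-0.075,0,-0.079],[0.034,-0.100,0,-0.105],[0.039,-0.126,0,-0.131],[0.042,-0.152,0,-0.157],[0.045,-0.179,0,-0.183],[0.046,-0.205,0,-0.209]]]'
python3 - <<'E'
from h import *
import cv2
s=sense();p=s['tcp_pos'][:2]-[.603,-.0545];print(np.hypot(*p),np.degrees(np.arctan2(p[1],p[0])),s['joints'])
i=optics.capture('top')[:,:,::-1][170:290,270:400]
j=optics.capture('wrist')[:,:,::-1][120:300,160:420]
cv2.imwrite('pics/m1.png',np.hstack([cv2.resize(i,(400,369),interpolation=cv2.INTER_CUBIC),cv2.resize(j,(400,277))[:,:] if 0 else np.vstack([cv2.resize(j,(400,277)),np.zeros((92,400,3),np.uint8)])]))
E
```

```text
time_s: 5.45
tcp_pos: [0.5564, -0.0754, 0.0664]
ee_rot: [[-0.645, -0.764, -0.001], [-0.764, 0.645, 0.0], [0.0, 0.001, -1.0]]
wrist_force: [-1.8, 2.2, 0.6]
gripper_width: 0.006
gripper_force: 1.3
time_s: 6.25
tcp_pos: [0.5687, -0.0923, 0.0664]
ee_rot: [[-0.279, -0.96, -0.002], [-0.96, 0.279, 0.0], [0.0, 0.002, -1.0]]
wrist_force: [-2.6, 2.0, 1.6]
gripper_width: 0.006
gripper_force: 1.3
0.051082127161230596 -132.24987353351682 [ 6.86559069e+00  2.64272170e+01 -1.76731802e+01 -4.48465255e-02
 -4.60285856e+01 -2.30318415e+01]
```

View pics/m1.png

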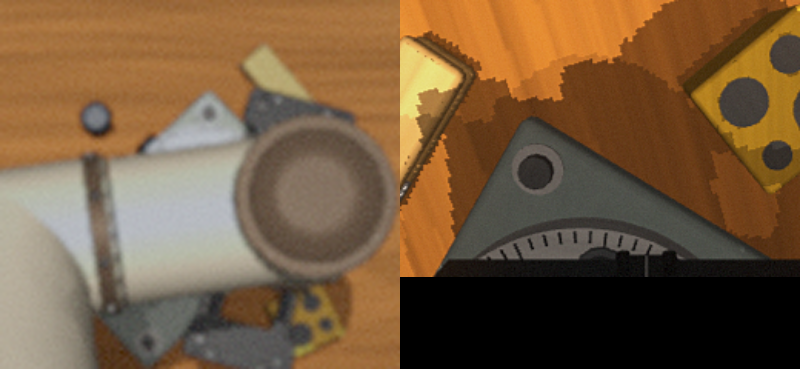

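Top view: the arm hides the plate. The wrist crop shows the plate rim, and the stud base touches the finger at about (600,258), right on the planned arc. Another 48° brings it short of the goal, and I'll nudge it a little further before looking.

```bash
python3 -m pendant '[[[0.010,-0.024,0,-0.026],[0.019,-0.049,0,-0.052],[0.027,-0.075,0,-0.079],[0.034,-0.100,0,-0.105],[0.039,-0.126,0,-0.131],[0.042,-0.152,0,-0.157],[0.045,-0.179,0,-0.183],[0.046,-0.205,0,-0.209]]]'
python3 -m pendant '[[[0.010,-0.024,0,-0.026],[0.019,-0.049,0,-0.052],[0.027,-0.075,0,-0.079],[0.034,-0.100,0,-0.105],[0.039,-0.126,0,-0.131],[0.042,-0.152,0,-0.157],[0.045,-0.179,0,-0.183],[0.046,-0.205,0,-0.209]]]'
python3 -m pendant '[[[0.010,-0.024,0,-0.026],[0.019,-0.049,0,-0.052],[0.019,-0.049,0,-0.052]]]'
python3 - <<'E'
from h import *
s=sense();p=s['tcp_pos'][:2]-[.603,-.0545];print(np.hypot(*p),np.degrees(np.arctan2(p[1],p[0])),s['joints'])
E
```

```text
time_s: 7.15
tcp_pos: [0.5869, -0.1028, 0.0664]
ee_rot: [[0.134, -0.991, -0.003], [-0.991, -0.134, -0.0], [-0.0, 0.003, -1.0]]
wrist_force: [-3.2, 0.8, 1.5]
gripper_width: 0.003
gripper_force: 1.4
time_s: 7.95
tcp_pos: [0.6077, -0.105, 0.0663]
ee_rot: [[0.525, -0.851, -0.003], [-0.851, -0.525, -0.001], [-0.001, 0.003, -1.0]]
wrist_force: [-1.7, -1.0, 1.4]
gripper_width: 0.002
gripper_force: 1.5
time_s: 8.25
tcp_pos: [0.6135, -0.1039, 0.0664]
ee_rot: [[0.609, -0.793, -0.002], [-0.793, -0.609, -0.0], [-0.001, 0.002, -1.0]]
wrist_force: [-2.1, -0.5, 0.3]
gripper_width: 0.008
gripper_force: 1.2
0.050508168333722715 -77.96778911795202 [ 5.27810701e+00  3.01028271e+01 -1.08631065e+01  2.38859560e-02
 -4.91279635e+01  3.22099811e+01]
```

```bash
python3 -m pendant '[[[0,0.05,0,0],[0,0.1,-0.2,0],[0,0.1,-0.5,0],[0,0.1,-0.8,0],[0,0.1,-1,0],[-0.3,0,-1,0],[-0.6,-0.2,-1,0],[-0.6,-0.2,-1,0]]]'
python3 -m pendant '[[[-0.35,0,0,0],[-0.7,0,0,0],[-0.7,0,0,0],[-0.7,0,0,0],[-0.7,0,0,0]]]'
python3 - <<'E'
from h import *
import cv2,json
c=optics.get_calibration('wrist');i=optics.capture('wrist')[:,:,::-1]
json.dump({k:v.tolist() for k,v in c.items()},open('w4.json','w'))
cv2.imwrite('pics/w4raw.png',i)
f=[.603,-.0545,-.8312]
P=proj('wrist',W(f,[[0,0,.087],[.046,0,.088],[-.060,0,.054],[-.034,0,.054],[-.06,.008,.054],[-.06,-.008,.054],[-.084,0,.0615],[.07,.065,.016],[.07,-.065,.016]]),c);print(P.round(1))
u0,v0=max(0,int(P[1,0])-130),0
cv2.imwrite('pics/w4.png',cv2.resize(i[0:300,u0:u0+260],None,fx=2,fy=2,interpolation=cv2.INTER_CUBIC));print(u0)
E
```

```text
time_s: 9.05
tcp_pos: [0.5934, -0.041, 0.1671]
ee_rot: [[0.612, -0.791, 0.002], [-0.791, -0.612, 0.001], [0.0, -0.002, -1.0]]
wrist_force: [0.3, -0.9, -0.4]
gripper_width: 0.006
gripper_force: 0.0
time_s: 9.55
tcp_pos: [0.5513, 0.0111, 0.1667]
ee_rot: [[0.609, -0.793, 0.001], [-0.793, -0.609, 0.0], [0.001, -0.001, -1.0]]
wrist_force: [0.3, 0.6, -0.5]
gripper_width: 0.006
gripper_force: 0.0
[[317.6 133.2]
 [310.9  52.9]
 [324.6 216.8]
 [321.8 182.6]
 [314.2 217.7]
 [335.  215.9]
 [327.3 249.5]
 [227.   50.2]
 [394.6  34.3]]
180
```

View pics/w4.png

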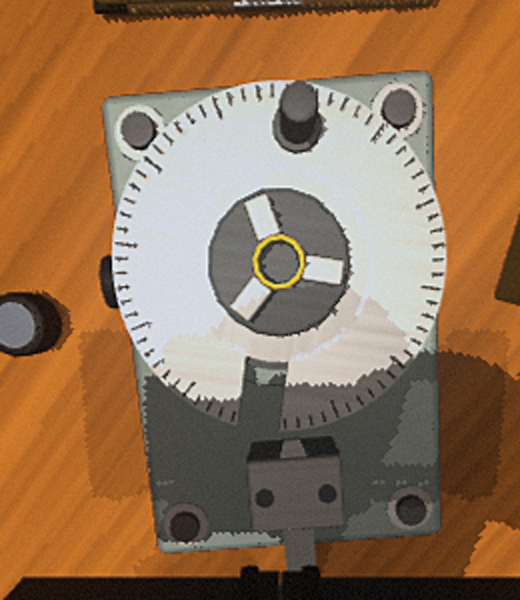

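The plate is in clear view. The stud top is at crop (300,98), the chuck ring at (279,262) and the guide screws at (265,498) and (327,493). The slot mouth middle is about (262,423), left of the bar, so the plate is still short. Next I'll compute the remainder.

Run:
```python
from h import *
import json
c={k:np.array(v) for k,v in json.load(open('w4.json')).items()}
px=lambda p:np.array(p)/2+[180,0]
C=[[-.084,.012,.0615],[-.084,-.012,.0615],[.07,.065,.016],[.07,-.065,.016],[0,0,.087]]
m=px([(265,498),(327,493),(104,98),(430,72),(279,262)])
C2=C[2:]; 
for use in ([0,1,2,3,4],[2,3,4]):
    L=np.array(C)[use]
    if 0 in use: L[:2,1]=0; L=np.vstack([L[:1],L[2:]]); mm=np.vstack([m[:2].mean(0),m[2:]])
    else: mm=m[use]
    s=least_squares(lambda f:(proj('w',W(f,L),c)-mm).ravel(),[.603,-.0545,-.8312]);f=s.x;print(f,s.fun.round(1))
    for n,R,z,off,p in(('stud',.046,.088,0,(300,98)),('studbase',.046,.054,0,(299,130)),('slot',.0605,.054,np.pi,(262,423)),('slotend',.034,.054,np.pi,(268,360))):
        q=least_squares(lambda a:(proj('w',W(f,[R*np.cos(a[0]+off),R*np.sin(a[0]+off),z]),c)-px(p)).ravel(),[-.1]);print(n,np.degrees(q.x[0]),q.fun.round(1))
```

```text
[ 0.60226838 -0.0557426  -0.84230733] [-0.2  1.2 -2.5 -0.7  2.4 -1.5  0.2  1.3]
stud -11.583784422386879 [-0.5  3.3]
studbase -12.626765257748646 [-0.   0.1]
slot -10.974645087614293 [-0.6  5. ]
slotend -11.694136906676357 [-0.2  1.6]
[ 0.60222447 -0.05549593 -0.84419758] [-2.5 -0.6  2.5 -1.1 -0.   1.7]
stud -11.571133016706803 [-0.5  3.7]
studbase -12.61277841142253 [-0.1  0.5]
slot -10.77743194871219 [-0.6  5.3]
slotend -11.438420692243241 [-0.2  1.9]
```

About 11.6° remains, and the finger is thinner than I assumed (contact offset of about 14.5 mm). I'll go back by the reverse path and finish the turn.

```bash
python3 -m pendant '[[[0.35,0,0,0],[0.7,0,0,0],[0.7,0,0,0]]]' >/dev/null
python3 -m pendant '[[[0.3,0.2,0,0],[0.6,0.3,0,0],[0.6,0.3,0,0],[0.6,0.3,0.3,0],[0.6,0.3,0.6,0],[0.6,0.3,0.9,0],[0.6,0.3,1,0],[0.6,0.3,1,0]]]'
python3 -m pendant '[[[0,-0.04,0,0],[0,-0.08,0,0],[0,-0.1,0,0],[0.005,-0.116,0,-0.017],[0.009,-0.132,0,-0.035],[0.013,-0.149,0,-0.052],[0.016,-0.165,0,-0.07],[0.018,-0.18,0,-0.085]]]'
python3 -m pendant '[[[0.002,-0.015,0,-0.016],[0.002,-0.015,0,-0.016]]]'
python3 - <<'E'
from h import *
s=sense();f=[.6023,-.0557,-.843];p=s['tcp_pos'][:2]-f[:2];print(np.hypot(*p),np.degrees(np.arctan2(p[1],p[0])-f[2]))
E
```

```text
time_s: 10.7
tcp_pos: [0.6051, -0.1096, 0.065]
ee_rot: [[0.61, -0.792, -0.004], [-0.792, -0.61, -0.0], [-0.002, 0.003, -1.0]]
wrist_force: [0.2, -0.1, 1.5]
gripper_width: 0.006
gripper_force: 0.0
time_s: 11.5
tcp_pos: [0.6222, -0.101, 0.0679]
ee_rot: [[0.736, -0.677, 0.002], [-0.677, -0.736, -0.001], [0.002, -0.0, -1.0]]
wrist_force: [-0.9, -4.2, 1.6]
gripper_width: 0.006
gripper_force: 1.7
time_s: 11.7
tcp_pos: [0.6233, -0.0995, 0.0674]
ee_rot: [[0.757, -0.654, 0.001], [-0.654, -0.757, -0.0], [0.001, -0.001, -1.0]]
wrist_force: [-0.6, -2.6, 2.0]
gripper_width: 0.003
gripper_force: 1.3
0.04856069284599256 -16.059618570825698
```

```bash
python3 -m pendant '[[[0,0.05,0,0],[0,0.1,-0.2,0],[0,0.1,-0.5,0],[0,0.1,-0.8,0],[0,0.1,-1,0],[-0.3,0,-1,0],[-0.6,-0.1,-1,0],[-0.6,-0.1,-1,0]]]' >/dev/null
python3 -m pendant '[[[-0.35,-0.1,0,0],[-0.715,-0.15,0,0.03],[-0.715,-0.15,0,0.065],[-0.715,-0.15,0,0.065],[-0.715,-0.15,0,0.065]]]'
python3 - <<'E'
from h import *
import cv2
c=optics.get_calibration('wrist');i=optics.capture('wrist')[:,:,::-1]
cv2.imwrite('pics/w5raw.png',i)
s=sense();f=[.6023,-.0557,-.843];p=s['tcp_pos'][:2]-f[:2];a=-f[2];print('fix',p@[np.cos(a),np.sin(a)],p@[-np.sin(a),np.cos(a)])
def blob(i,P,lo):  # dark blob (stud) around expected point
    u,v=P.astype(int);w=i[v-25:v+35,u-40:u+40].astype(int);k=(w.max(2)<110).astype(np.uint8)
    n,_,st,ce=cv2.connectedComponentsWithStats(k);return [(st[j].tolist(),(ce[j]+[u-40,v-25]).round(1).tolist()) for j in range(1,n) if st[j,4]>80]
for n,z in(('top',.088),('base',.054)):print(n,proj('w',W(f,[.046,0,z]),c).round(1))
print(blob(i,proj('w',W(f,[.046,0,.07]),c)[0],0))
E
```

```text
time_s: 13.0
tcp_pos: [0.54, 0.0057, 0.1666]
ee_rot: [[0.666, -0.746, 0.001], [-0.746, -0.666, 0.0], [0.0, -0.001, -1.0]]
wrist_force: [0.8, -0.4, -0.3]
gripper_width: 0.007
gripper_force: 0.0
fix 0.0042432730442760426 0.08720401469477106
top [[309.7  45.3]]
base [[311.1  58.8]]
[([28, 6, 25, 38, 641], [309.4, 51.5])]
```

The stud blob centre is 309.4 px against 310.4 predicted for zero, so the slot is aligned to under 1 mm. Now I'll go behind the tab and down.

```bash
python3 -m pendant '[[[-0.3,-0.03,0,0],[-0.68,-0.057,0,0],[-0.7,-0.057,0,0],[-0.7,-0.057,0.3,0],[-0.7,-0.057,0.6,0],[-0.7,-0.057,0.9,0],[-0.7,-0.057,1,0],[-0.7,-0.057,1,0]]]'
python3 -m pendant '[[[0,0,0.08,0],[0,0,0.08,0],[0.03,0,0.08,0],[0.06,0,0.08,0],[0.08,0,0.08,0],[0.1,0,0.08,0],[0.1,0,0.08,0]]]'
python3 - <<'E'
from h import *
s=sense();f=[.6023,-.0557,-.843];p=s['tcp_pos'][:2]-f[:2];print(p@[np.cos(f[2]),np.sin(f[2])],p@[-np.sin(f[2]),np.cos(f[2])])
E
```

```text
time_s: 13.85
tcp_pos: [0.4969, 0.0609, 0.0652]
ee_rot: [[0.665, -0.747, -0.003], [-0.747, -0.665, -0.002], [-0.001, 0.003, -1.0]]
wrist_force: [-0.4, -0.7, 1.4]
gripper_width: 0.007
gripper_force: 0.0
time_s: 14.55
tcp_pos: [0.5042, 0.0542, 0.0587]
ee_rot: [[0.665, -0.747, 0.0], [-0.747, -0.665, 0.0], [0.0, -0.0, -1.0]]
wrist_force: [-0.3, 0.1, 0.1]
gripper_width: 0.007
gripper_force: 0.0
-0.14730744265439408 -0.0002029929163656127
```

```bash
python3 -m pendant '[[[0.02,0,0,0],[0.04,0,0,0],[0.06,0,0,0],[0.08,0,0,0],[0.1,0,0,0],[0.12,0,0,0]]]'
python3 -m pendant '[[[0.015,0,0,0],[0.03,0,0,0],[0.045,0,0,0],[0.06,0,0,0]]]'
```

```text
time_s: 15.15
tcp_pos: [0.5119, 0.0453, 0.0586]
ee_rot: [[0.666, -0.746, -0.0], [-0.746, -0.666, 0.0], [-0.0, 0.0, -1.0]]
wrist_force: [0.0, 1.7, 0.9]
gripper_width: 0.002
gripper_force: 1.0
time_s: 15.55
tcp_pos: [0.516, 0.0408, 0.0586]
ee_rot: [[0.666, -0.746, 0.0], [-0.746, -0.666, 0.0], [0.0, -0.0, -1.0]]
wrist_force: [-1.0, 1.5, 1.4]
gripper_width: 0.002
gripper_force: 1.0
```

```bash
python3 -m pendant '[[[0.02,0,0,0],[0.04,0,0,0],[0.06,0,0,0],[0.08,0,0,0],[0.1,0,0,0]]]' | grep -E 'tcp|wrist'
python3 -m pendant '[[[0.01,0,0,0],[0.02,0,0,0],[0.03,0,0,0]]]' | grep -E 'tcp|wrist'
python3 -m pendant '[[[0.01,0,0,0],[0.02,0,0,0],[0.02,0,0,0]]]' | grep -E 'tcp|wrist'
```

```text
tcp_pos: [0.5227, 0.0333, 0.0586]
wrist_force: [-1.2, 2.0, 0.5]
tcp_pos: [0.5247, 0.0311, 0.0586]
wrist_force: [-1.8, 2.8, 0.3]
tcp_pos: [0.5253, 0.0304, 0.0586]
wrist_force: [-3.1, 6.5, 2.9]
```

```bash
python3 -m pendant '[[[0.01,0,0,0],[0.02,0,0,0],[0.02,0,0,0],[0.02,0,0,0]]]' | grep -E 'tcp|wrist'
python3 -m pendant '[[[0,0,0,0],[0.01,0,0,0],[0.01,0,0,0]]]' | grep -E 'tcp|wrist'
```

```text
tcp_pos: [0.5253, 0.0302, 0.0586]
wrist_force: [-8.2, 13.2, 5.8]
tcp_pos: [0.5254, 0.0301, 0.0586]
wrist_force: [-11.1, 17.3, 8.5]
```

A hard stop at 20 N with no more motion. I'll back off, rise and look.

```bash
python3 -m pendant '[[[-0.1,0,0,0],[-0.25,0,0,0],[-0.4,0,0,0],[-0.5,0,-0.2,0],[-0.5,0,-0.6,0],[-0.5,0,-1,0],[-0.5,0,-1,0],[-0.5,0,-1,0]]]' | grep -E 'time|tcp|wrist'
python3 - <<'E'
from h import *
import cv2
c=optics.get_calibration('wrist');i=optics.capture('wrist')[:,:,::-1]
f=[.6023,-.0557,-.843]
P=proj('w',W(f,[[-.104,0,.083],[-.098,0,.083],[-.07,0,.06],[-.034,0,.054],[.046,0,.088]]),c);print(P.round(1))
u,v=P[2].astype(int)-[130,120];v=max(v,0);print(u,v)
cv2.imwrite('pics/w6.png',cv2.resize(i[v:v+200,u:u+260],None,fx=3,fy=3,interpolation=cv2.INTER_CUBIC))
E
```

```text
time_s: 18.15
tcp_pos: [0.4943, 0.0651, 0.1592]
wrist_force: [0.8, -0.0, -1.1]
[[ 318.7  174.3]
 [ 318.7  164.7]
 [ 318.9  121.1]
 [ 318.9   64.9]
 [ 318.5 -117.7]]
188 1
```

View pics/w6.png

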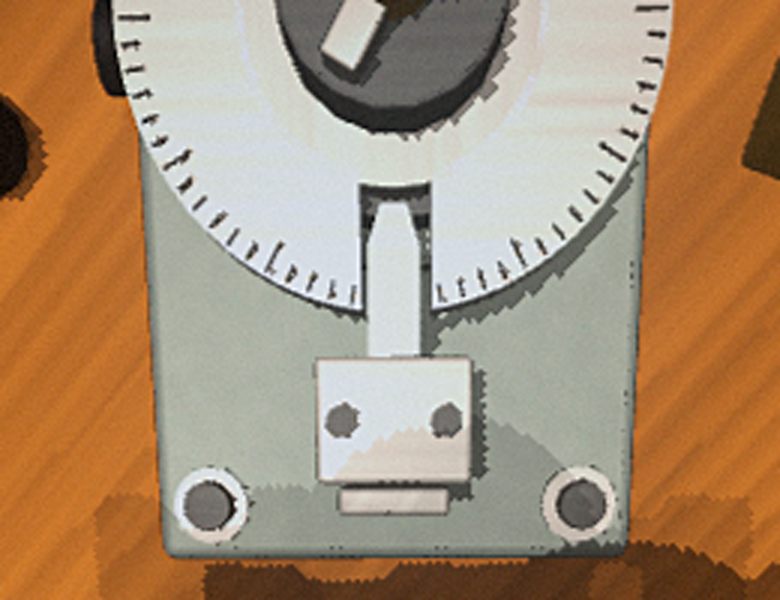

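The picture shows the bar's nose inside the slot at (393,210) and centred in it. The tab is flush against the guide, with its edges at rows 487 and 515, where home predicts 491 and 520. The bystanders were not touched.

```bash
python3 -c "
from station import r
print(r.finish_job())"
```

```text
the job is handed in; nothing more can be done
None
```

The dividing table is locked and the job is handed in: the slot faces the lock bar, the bar is through it, and the tab is hard against the guide block. It took about 18 s, and the wrist force peaked at about 22 N.

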